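# Reset the length stop and butt the offcut against it

## Task

Move the sliding length stop on the notched rail to the notch at the red clip: squeeze its red lever against the black post and keep it squeezed while the stop slides, then let go so that the pawl drops fully into that notch, feeling for the notch without forcing the latch. Then slide the wooden offcut along until its end sits gently and flush against the stop, and leave the other things on the bench alone.

Things in the scene. Friction and masses are not known exactly. Their poses are not given: they have to be found in the camera images.
- rail: fixed aluminium rail, 434 mm long (y, to the robot's left), 40 wide (x, away from the robot), 30 high; origin under its centre. A toothed strip on top (to 37.5 mm) has a wide parking slot, where the pawl starts, and toward +y three notches 42 mm apart, one by each clip, 10 mm wide for the 7 mm pawl. A notch centre lies up to 15 mm before or beyond its clip; this is not measured: feel for it
- stop: blue stop; slides along the rail's y (about 2 N friction) while the lever is squeezed, locked when the pawl is in a notch. Axes as the rail's; origin at bench level midway between post and lever: black fixed post 21 mm toward -y, red lever 21 mm toward +y, each 10 mm thick (y), 20 wide (x), top at 119 mm; the rest ends at 54 mm. Outer width 52 mm at rest, about 37 squeezed
- stop_handle (a point): point midway between post and lever, 95 mm above the bench: where to pinch the two from above along the rail's y
- lever (a joint): red lever, rad: 0 = home, pawl down in a notch or the parking slot; about 0.18 = pawl riding on the strip between notches; 0.24 = fully squeezed (hard stop). Squeezing its top toward the post (-y) lifts the pawl, about 4 N at 95 mm height; clear above 0.21. With the lever let go, pushing the post toward +y drags the pawl over the strip with about 5 N until it drops into the next notch and blocks
- pawl_mark (a point): the brass pawl, on the stop, 56 mm toward +y from the stop's origin: the place along the rail that has to come to the notch (moves with the stop only, not with the lever)
- red_clip_mark (a point): red marker clip, 12 mm wide, clipped to the far edge of the rail, standing to 46 mm above the bench; point on the rail's centre line beside it; axes as the rail's. This is the notch wanted
- yellow_clip_mark (a point): yellow marker clip, same form, at another notch
- blue_clip_mark (a point): blue marker clip, same form, at another notch
- stop_face (a point): centre of the flat face of the aluminium stop arm that the offcut shall touch; the arm reaches from the stop across the near side of the rail, 4 to 44 mm above the bench; the face looks along -y (axes as the rail's) and spans 48 mm toward -x and 45 mm toward +x of this point
- board_centre (a point): centre of the wooden offcut, 28 mm wide (its x), 95 mm long (its y), 19 mm high, about 0.11 kg, lying on the bench on the near side of the rail, its side about 35 mm clear of it; its long side points roughly along the rail (within 0.15 rad)
- board_end (a point): middle of the offcut's end face at +y, the end that shall touch the stop face, 9.5 mm above the bench
- screw_dish: round metal screw dish, 86 mm wide, 26 mm high, beyond the rail; leave alone
- tape_measure: yellow-brown tape measure, 58x77 mm, 62 mm high, beyond the rail; leave alone
- masking_tape: roll of masking tape, 96 mm wide, 25 mm high, nearer the robot; leave alone
Mind the look-alikes: they are no part of the job. What is meant by the part that bears board_centre is not green, and is the larger of those in its own colour.

How it is judged:
By the outcome, as a careful person would: the job done as asked, in the order asked, and still so for the second after the job is handed in, with the robot touching nothing.
It also fails if it takes over 64 s, if anything falls off the work surface, if the arm or the gripper's body presses on something with over 40 N, if the wrist force passes 120 N, or if a joint passes its speed limit or range.

## Robot

A 7-joint arm with a two-finger parallel gripper is mounted at the origin on a cart in front of the work surface, level with it; the furniture and walls round the work are solid. World frame = base frame: x ahead of the robot, y to its left, z up, the work surface at z = 0. Lengths are in m, angles in rad, forces in N, time in s.
With the tool pointing down it reaches from about 0.4 to 0.85 m from the base axis. Payload 4.5 kg.
Tool frame: the origin (TCP) lies between the finger pads; the fingertips stand r.finger_overhang ahead of it and the grasp point (between the pads) lies 8 mm behind it (r.finger_overhang is the distance from the TCP to the fingertips, in m); z points along the fingers, x is the direction in which the jaws open and shut, and the axes are right-handed (so a half turn about z gives the same grasp; the last joint's range is limited). The gripper opens to 88 mm and grips with 3 to 60 N. Pads are 18 mm wide; open, the fingers measure 123 mm over their backs; the gripper's body (75 mm by 187 mm) begins 45 mm behind the grasp point.
Start: joints at [1.147, 0.689, -0.195, 1.565, 0.157, 0.902, -0.215], TCP at [0.276, -0.561, 0.25] pointing down, gripper open.
Joint ranges: [-3.01, 3.01], [-0.46, 2.08], [-1.47, 1.51], [0.13, 2.56], [-1, 4.14], [0.04, 2.09], [-2.66, 2.66]. Speed limits (rad/s): [2.57, 2.57, 3.14, 3.14, 3.14, 3.14, 3.14].

## Interface

Orientations are given as a unit quaternion [x, y, z, w].
In Python, from plant import r gives the robot as it stands.
- The arm moves only by the tool move_arm, never from a script. Its argument "targets" is a list that holds one entry, the list of rows, each a list of 7 numbers: the turn, a rotation vector about the world's x, y, z in rad, then the shift along the world's x, y, z in m, then the opening, from 0 (shut) to 1 (fully open). A call has 1 to 5 rows; each row shifts and turns the pose as measured when the row begins; what a row does not reach is not made up. A row lasts 1/10 s, in which the tool goes at most 50 mm and 8.59 degrees, less where a joint would pass 70% of its speed; a pose out of reach is approached as far as the arm can. A call with a gripper value outside its range is refused whole. The fingers move at their own pace and stop on an object; "force" is the grip in N (left out, the last holds). Time passes only in rows, so rows that do not move let the fingers close. It gives the time, the measured TCP pose, the force and the opening at its end, in the units of the state.
- r.get_state(): the state, without advancing time (a new reading comes with each control period).
- r.snapshot(name): name is "scene" or "top" or "wrist"; returns a dict with "frame" (384x512x3 uint8, red, green, blue), "K" (3x3 intrinsics, pixels), "T" (4x4, takes a point from camera to world coordinates). Camera axes: x right, y up, looking along -z (the intrinsics and any distortion apply to the point x, -y, -z); pixel columns grow to the right and rows downward; lengths in m; the calibration is good to about 2 mm. A picture is of the moment at which its call begins. There is no depth.
- r.finish_job(): hands the job in, once; it reports no verdict.
Trained networks look in a picture, given as the dict that the camera call returned (one of the last four; its "shot" number tells which), for a name from the list of things; names that differ only in an ending like _2 or _b are one class to them, and where a whole thing is asked for, a point or a joint stands for the part that bears it (a point fixed in the world has none). Each returns a list of dicts, best first, with "score" (0 to 1); they miss things now and then, are a little off and sometimes report something else, mostly with a low value. They report only what shows in the picture. A call takes as long as a camera call. They do not tell look-alikes from the thing itself.
- r.find_in(picture, query): "centre" ([row, column] in pixels, amid what is visible of it).
The state is a dict: "clock": time; "q": joint angles; "qd": joint speeds; "joint_torque": joint torques, N m; "tool_pos": TCP position; "eef_rot": TCP orientation; "contact_force": force on the tool from outside, world axes, zero at the start; "moment": the same for the moment, N m; "opening": opening from 0.0 (shut) to 1.0 (fully open).
Only numpy, scipy, OpenCV 4.12 (cv2) and the standard library are available. Lean on these libraries where they do the work, as an engineer would, in place of code of your own. Each camera call takes 0.05 s, during which the arm holds its last target. There are 200 camera calls.

## Working session

There is one attempt and no reset: what is moved stays moved. The work goes in short steps, Python scripts to look and compute and a tool call to move; the robot and the scene stay as the last step left them, time stands still between calls to the robot, and variables do not carry over. Pictures are saved under pics/ and viewed, about 8 in all and at most 12, crops included, and the job is handed in when it is done.

Besides the shell and the picture viewer there is one more tool, called as a command line: name --argument value ..., lists and objects as JSON in quotes. move_arm: Moves the arm, as the interface text tells. Its arguments: {"type":"object","properties":{"targets":{"type":"array","items":{"type":"array","items":{"type":"array","items":{"type":"number"}}}},"force":{"type":"number"}},"required":["targets"]}

```bash
mkdir -p pics
cat > h.py <<'E'
from plant import r
import numpy as np, cv2
def px2w(s,rc,z):
    K=np.array(s["K"]);T=np.array(s["T"])
    d=np.linalg.inv(K)@np.array([rc[1],rc[0],1.]);d=T[:3,:3]@np.array([d[0],-d[1],-d[2]])
    o=T[:3,3];return o+d*(z-o[2])/d[2]
def save(s,n): cv2.imwrite(f"pics/{n}.png",s["frame"][:,:,::-1])
E
python3 - <<'E'
from h import *
print(r.get_state(), r.finger_overhang)
Z=dict(rail=.03,stop=.05,stop_handle=.119,pawl_mark=.04,red_clip_mark=.046,yellow_clip_mark=.046,blue_clip_mark=.046,stop_face=.044,board_centre=.019,board_end=.0095,screw_dish=.02,tape_measure=.062,masking_tape=.025)
for c in("top","scene"):
    s=r.snapshot(c);save(s,c+"0");print(c,s.keys())
    for k,z in Z.items():
        for f in r.find_in(s,k)[:3]:print(k,np.round(f["centre"]),round(f["score"],2),np.round(px2w(s,f["centre"],z)[:2],3))
E
```

```text
{'clock': 0.0, 'q': array([ 1.14680148,  0.68998659, -0.19451744,  1.56633221,  0.15729961,
        0.90252068, -0.21512681]), 'qd': array([-2.52667924e-04,  2.67802024e-04, -8.17918401e-05,  7.51390993e-04,
       -4.64530287e-05, -1.45331855e-03,  3.79317707e-05]), 'joint_torque': array([ 1.92205935e-04, -5.27559328e+01, -1.26730442e+00, -1.53426558e+01,
       -5.26957749e-02,  6.63872706e-03,  1.45995741e-04]), 'tool_pos': array([ 0.27591721, -0.56011246,  0.24891164]), 'eef_rot': array([ 8.49123781e-01, -5.28193094e-01, -8.20941042e-04, -4.31369643e-04]), 'contact_force': array([ 0.93025279, -0.01516734,  0.02066022]), 'moment': array([-0.02195934, -0.03163359, -0.02860104]), 'opening': 0.9980218017534503} 0.011
top dict_keys(['frame', 'K', 'T', 'shot'])
rail [190. 262.] 0.6 [0.559 0.001]
stop_handle [193. 273.] 0.67 [ 0.535 -0.023]
pawl_mark [197. 274.] 0.78 [ 0.543 -0.029]
red_clip_mark [188. 196.] 0.54 [0.55 0.16]
blue_clip_mark [186. 181.] 0.53 [0.551 0.196]
board_centre [219. 323.] 0.62 [ 0.5   -0.152]
board_centre [274. 317.] 0.62 [ 0.37  -0.143]
board_centre [151. 352.] 0
[... 586 characters left out ...]
. 265.] 0.15 [0.385 0.154]
red_clip_mark [238. 199.] 0.44 [0.554 0.164]
red_clip_mark [187. 249.] 0.44 [0.581 0.002]
red_clip_mark [157. 230.] 0.36 [ 0.681 -0.033]
yellow_clip_mark [226. 210.] 0.61 [0.561 0.131]
blue_clip_mark [254. 184.] 0.52 [0.545 0.208]
blue_clip_mark [198. 267.] 0.16 [ 0.532 -0.003]
stop_face [196. 265.] 0.73 [ 0.539 -0.005]
board_centre [179. 321.] 0.9 [ 0.499 -0.145]
board_centre [214. 371.] 0.88 [ 0.358 -0.14 ]
board_centre [134. 279.] 0.88 [ 0.676 -0.194]
board_end [132. 278.] 0.89 [ 0.69  -0.206]
board_end [215. 368.] 0.76 [ 0.365 -0.14 ]
board_end [179. 320.] 0.63 [ 0.506 -0.15 ]
screw_dish [195. 186.] 0.8 [0.681 0.101]
tape_measure [157. 231.] 0.6 [ 0.664 -0.022]
```

Run:
```python
import cv2
a=cv2.imread("pics/top0.png")[110:310,140:390];cv2.imwrite("pics/top0c.png",cv2.resize(a,(750,600),interpolation=cv2.INTER_CUBIC))
a=cv2.imread("pics/scene0.png")[100:310,140:400];cv2.imwrite("pics/scene0c.png",cv2.resize(a,(743,600),interpolation=cv2.INTER_CUBIC))
```

```text
(no output)
```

View pics/top0c.png

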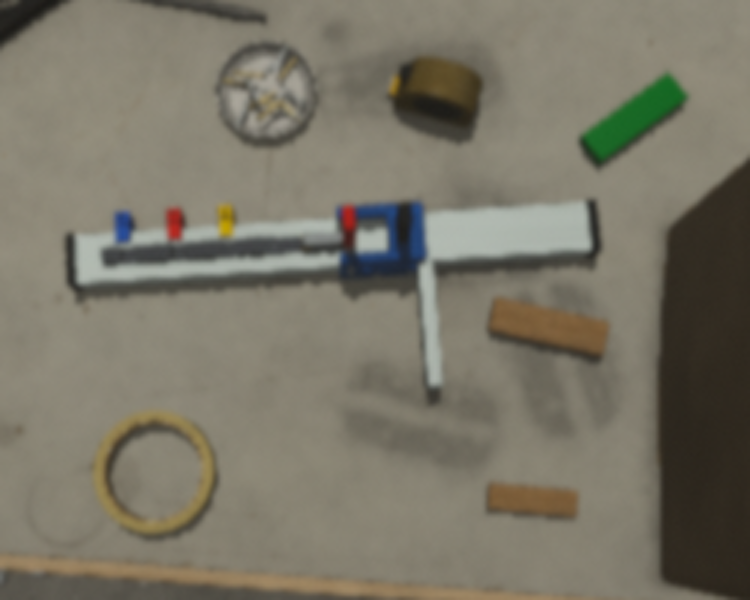

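View pics/scene0c.png

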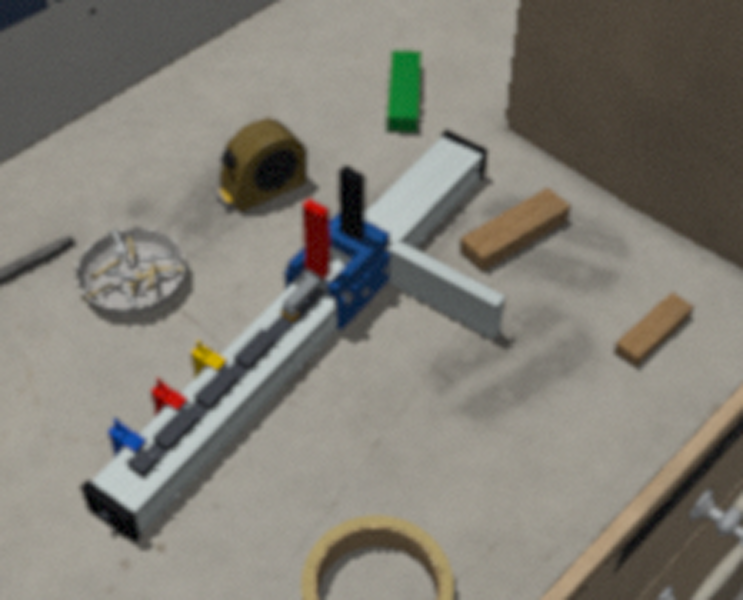

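The job's offcut is the larger wooden one by the rail, full-frame pixel about (219,323). The smaller one at (274,317) and the green block are look-alikes. The blue, red and yellow clips run from left to right at columns of about 181, 198 and 215. The lever and post are at columns of about 256 and 275. Next I'll work out poses.

Run:
```python
from h import *
s=r.snapshot("top")
f=lambda x,y,z:px2w(s,(110+y/3,140+x/3),z)[:2]
P=dict(railL=f(72,259,.03),railR=f(594,227,.03),rl_near=f(78,285,.03),rr_near=f(597,250,.03),lever=f(349,214,.119),post=f(404,214,.119),
red=f(174,214,.046),yel=f(226,211,.046),blu=f(123,217,.046),armtip=f(432,384,.044),armroot=f(425,266,.044),bA=f(490,300,.019),bB=f(607,322,.019),bC=f(602,350,.019),bD=f(490,328,.019))
for k,v in P.items():print(k,np.round(v,4))
d=P['railL']-P['railR'];print(np.hypot(*d),np.degrees(np.arctan2(-d[0],d[1])))
print(np.round(s["T"],3),s["K"])
```

```text
railL [0.5262 0.2378]
railR [ 0.5833 -0.1831]
rl_near [0.5053 0.2304]
rr_near [ 0.5644 -0.1861]
lever [0.5593 0.0155]
post [ 0.5622 -0.0253]
red [0.5659 0.1565]
yel [0.5714 0.1151]
blu [0.5605 0.1972]
armtip [ 0.4452 -0.0581]
armroot [ 0.5385 -0.0471]
bA [ 0.519  -0.1028]
bB [ 0.5079 -0.1981]
bC [ 0.4848 -0.1947]
bD [ 0.4961 -0.1039]
0.4246865599024192 7.729909611065662
[[ 0.073  0.976 -0.206  0.35 ]
 [-0.997  0.071 -0.019  0.005]
 [-0.004  0.207  0.978  1.03 ]
 [ 0.     0.     0.     1.   ]] [[419.21658296   0.         252.48972236]
 [  0.         419.21658296 188.91243427]
 [  0.           0.           1.        ]]
```

Run:
```python
from h import *
s=r.snapshot("wrist");a=cv2.imread("pics/top0.png");b=cv2.imread("pics/scene0.png")
m=np.hstack([a,b,s["frame"][:,:,::-1]]);cv2.imwrite("pics/m.png",cv2.resize(np.vstack([np.hstack([a,b]),np.hstack([s["frame"][:,:,::-1],a*0])]),(800,600),interpolation=cv2.INTER_AREA))
print(np.round(s["T"],3))
```

```text
[[ 0.44   0.862  0.25   0.34 ]
 [-0.898  0.423  0.122 -0.53 ]
 [-0.    -0.278  0.961  0.385]
 [ 0.     0.     0.     1.   ]]
```

View pics/m.png

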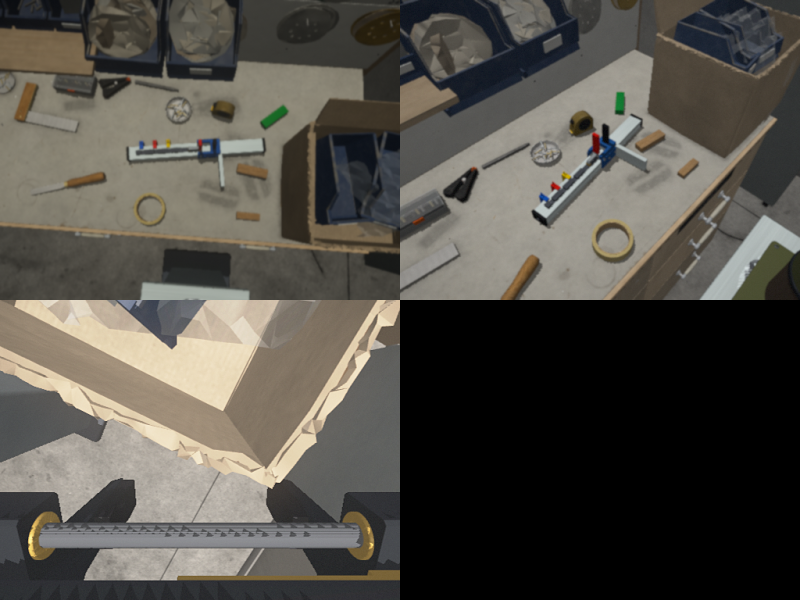

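A cardboard box about 0.25 m high stands at y < -0.28, between the tool and the work. I'll lift over it first.

move_arm --targets '[[[0,0,0,0,0,0.05,1],[0,0,0,0,0,0.05,1],[0,0,0,0,0,0.05,1],[0,0,0,0,0,0.05,1],[0,0,0,0,0,0,1]]]' --force 12

```text
clock: 2.0
tool_pos: [0.2746, -0.5578, 0.4537]
eef_rot: [0.849, -0.528, -0.002, -0.001]
contact_force: [-0.1, -0.5, -0.4]
opening: 0.999
```

move_arm --targets '[[[0,0,-0.03,0.02,0.043,0,1],[0,0,-0.03,0.02,0.043,0,1],[0,0,-0.03,0.02,0.043,0,1],[0,0,-0.03,0.02,0.043,0,1],[0,0,-0.03,0.02,0.043,0,1]]]'

```text
clock: 2.5
tool_pos: [0.3712, -0.3422, 0.4515]
eef_rot: [0.801, -0.599, -0.002, 0.001]
contact_force: [1.2, -1.1, 0.4]
opening: 1.003
```

move_arm --targets '[[[0,0,-0.03,0.02,0.043,0,1],[0,0,-0.03,0.02,0.043,0,1],[0,0,-0.03,0.02,0.043,0,1],[0,0,-0.03,0.02,0.043,0,1],[0,0,-0.03,0.02,0.043,0,1]]]'

```text
clock: 3.0
tool_pos: [0.4718, -0.1175, 0.4491]
eef_rot: [0.751, -0.66, -0.003, 0.002]
contact_force: [0.6, -0.7, 0.2]
opening: 0.998
```

move_arm --targets '[[[0,0,0,0.03,0.037,-0.01,1],[0,0,0,0.03,0.037,-0.01,1],[0,0,0,0.03,0.037,-0.01,1],[0,0,0,0,0,-0.05,1],[0,0,0,0,0,-0.05,1]]]'

```text
clock: 3.5
tool_pos: [0.5693, 0.0083, 0.3207]
eef_rot: [0.755, -0.656, 0.002, -0.006]
contact_force: [0.8, -1.3, -0.9]
opening: 1.001
```

move_arm --targets '[[[0,0,0,0,0,-0.04,1],[0,0,0,0,0,0,1],[0,0,0,0,0,0,1]]]'

```text
clock: 3.8
tool_pos: [0.5648, 0.0095, 0.273]
eef_rot: [0.756, -0.654, -0.003, -0.002]
contact_force: [1.0, -0.5, 0.4]
opening: 1.0
```

Run:
```python
from h import *
s=r.snapshot("wrist");save(s,"w1");np.savez("w1.npz",K=s["K"],T=s["T"])
st=r.get_state();print(st["tool_pos"],st["eef_rot"],st["clock"])
for k,z in dict(stop_handle=.119,pawl_mark=.04,red_clip_mark=.046,yellow_clip_mark=.046).items():
        for f in r.find_in(s,k)[:2]:print(k,np.round(f["centre"]),round(f["score"],2),np.round(px2w(s,f["centre"],z)[:2],3))
```

```text
[0.56461477 0.00926359 0.27307668] [ 0.7561227  -0.65441863 -0.00338262 -0.00180745] 3.85
stop_handle [174. 285.] 0.89 [ 0.574 -0.016]
pawl_mark [176. 286.] 0.63 [ 0.554 -0.027]
red_clip_mark [144. 142.] 0.57 [0.569 0.15 ]
yellow_clip_mark [139. 175.] 0.73 [0.581 0.11 ]
```

View pics/w1.png

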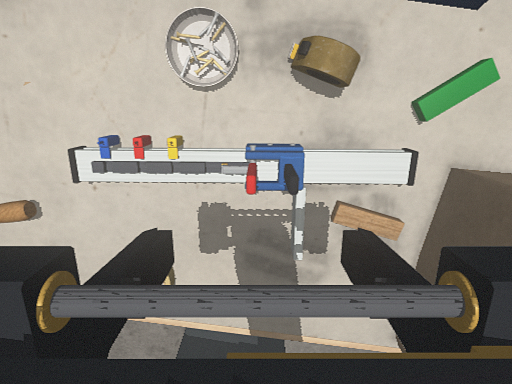

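The wrist view shows the lever top near (190,251), the post top near (190,292), and the strip on row 167 with bright gaps for notches. Next I'll take an intensity profile along the strip.

Run:
```python
from h import *
a=cv2.imread("pics/w1.png");s=dict(np.load("w1.npz"))
g=a[165:171].mean(axis=(0,2)).astype(int);print(list(enumerate(g))[86:226])
f=lambda x,y,z:np.round(px2w(s,(y,x),z)[:2],4)
print("lever",f(251,190,.119),"post",f(292,190,.119))
for n,c in dict(blue=107,red=140,yel=174).items():print(n,f(c,140,.046))
print("rail",f(72,165,.03),f(417,167,.03))
cv2.imwrite("pics/w1c.png",cv2.resize(a[125:200,85:305],(800,273),interpolation=cv2.INTER_CUBIC))
```

```text
[(86, np.int64(224)), (87, np.int64(224)), (88, np.int64(224)), (89, np.int64(226)), (90, np.int64(230)), (91, np.int64(206)), (92, np.int64(118)), (93, np.int64(100)), (94, np.int64(107)), (95, np.int64(107)), (96, np.int64(106)), (97, np.int64(106)), (98, np.int64(106)), (99, np.int64(108)), (100, np.int64(107)), (101, np.int64(108)), (102, np.int64(110)), (103, np.int64(97)), (104, np.int64(74)), (105, np.int64(71)), (106, np.int64(90)), (107, np.int64(112)), (108, np.int64(111)), (109, np.int64(109)), (110, np.int64(110)), (111, np.int64(109)), (112, np.int64(106)), (113, np.int64(107)), (114, np.int64(106)), (115, np.int64(108)), (116, np.int64(107)), (117, np.int64(107)), (118, np.int64(106)), (119, np.int64(108)), (120, np.int64(107)), (121, np.int64(107)), (122, np.int64(107)), (123, np.int64(107)), (124, np.int64(107)), (125, np.int64(107)), (126, np.int64(108)), (127, np.int64(107)), (128, np.int64(107)), (129, np.int64(107)), (130, np.int64(106)), (131, np.int64(107)), (132, np.int64(107)), (133, np.int64(107)), (134, np.int64(107)), (135, np.int64(109)), (136, np.int64(11
[... 1397 characters left out ...]
64(112)), (201, np.int64(112)), (202, np.int64(111)), (203, np.int64(114)), (204, np.int64(100)), (205, np.int64(77)), (206, np.int64(98)), (207, np.int64(112)), (208, np.int64(109)), (209, np.int64(110)), (210, np.int64(110)), (211, np.int64(109)), (212, np.int64(110)), (213, np.int64(109)), (214, np.int64(110)), (215, np.int64(110)), (216, np.int64(109)), (217, np.int64(110)), (218, np.int64(110)), (219, np.int64(109)), (220, np.int64(100)), (221, np.int64(137)), (222, np.int64(168)), (223, np.int64(160)), (224, np.int64(169)), (225, np.int64(166))]
lever [0.5531 0.0147] post [ 0.5589 -0.0251]
blue [0.5687 0.1905]
red [0.5742 0.1518]
yel [0.58  0.112]
rail [0.5278 0.2418] [ 0.5875 -0.1883]
```

View pics/w1c.png

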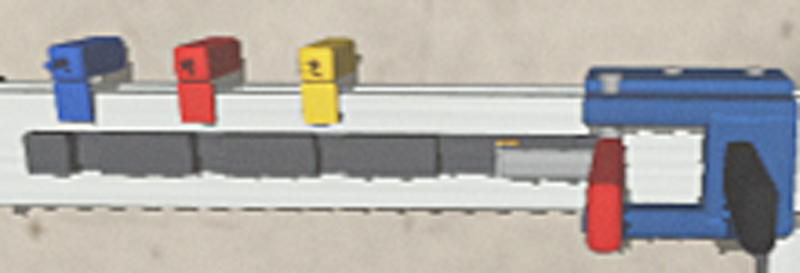

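move_arm --targets '[[[0,0,-0.006,-0.004,-0.0145,-0.03,1],[0,0,0,0,0,-0.04,1],[0,0,0,0,0,-0.04,1],[0,0,0,0,0,0,1],[0,0,0,0,0,0,1]]]'

```text
clock: 4.55
tool_pos: [0.5689, -0.006, 0.171]
eef_rot: [0.753, -0.658, 0.006, -0.011]
contact_force: [0.4, -0.2, 0.4]
opening: 1.002
```

Run:
```python
from h import *
s=dict(np.load("w1.npz"));u=np.array([-.1365,.9906])
for c in (103,137,171,204,221):
  p=px2w(s,(167,c),.0375)[:2];print(c,p,p@u)
for c in(105,139.2,173): p=px2w(s,(157,c),.030)[:2];print("clip",p,p@u)
print("lever,post",px2w(s,(190,251),.119)[:2]@u,px2w(s,(190,292),.119)[:2]@u)
st=r.get_state();print(st["tool_pos"],st["tool_pos"][:2]@u,st["eef_rot"],st["clock"])
```

```text
103 [0.53288977 0.19927871] 0.12466604038352418
137 [0.53894911 0.15746147] 0.08241477966947018
171 [0.54499796 0.11571664] 0.04023668077320244
204 [0.55085889 0.07526866] -0.0006310998627825082
221 [0.55387432 0.05445833] -0.0216574276858496
clip [0.54404358 0.20047402] 0.12432761521207472
clip [0.55019255 0.15796147] 0.08137534961718008
clip [0.55625919 0.11601822] 0.03899827297932361
lever,post -0.06089322241676101 -0.10120529742592754
[ 0.56890259 -0.00603703  0.1710344 ] -0.08363548906597598 [ 0.75309431 -0.65780102  0.00588831 -0.01058793] 4.55
```

move_arm --targets '[[[-0.009,0.02,0,-0.006,0.001,-0.02,1],[0,0,0,0,0,-0.02,1],[0,0,0,0,0,-0.02,1],[0,0,0,0,0,0,1]]]'

```text
clock: 4.95
tool_pos: [0.5673, -0.0038, 0.1147]
eef_rot: [0.753, -0.658, 0.005, -0.004]
contact_force: [-0.4, 0.3, 0.7]
opening: 1.002
```

move_arm --targets '[[[0,0.013,0,-0.0065,0,-0.014,1],[0,0,0,0,0,-0.013,1],[0,0,0,0,0,0,1]]]'

```text
clock: 5.25
tool_pos: [0.5621, -0.003, 0.0882]
eef_rot: [0.753, -0.658, 0.002, -0.001]
contact_force: [-1.3, -0.5, 0.5]
opening: 1.005
```

move_arm --targets '[[[0,0,0,0,-0.001,0,0.6],[0,0,0,0,-0.003,0,0.5],[0,0,0,0,-0.003,0,0.3],[0,0,0,0,-0.001,0,0.3],[0,0,0,0,0,0,0.3]]]' --force 10

```text
clock: 5.75
tool_pos: [0.5628, -0.0103, 0.0893]
eef_rot: [0.753, -0.658, 0.002, -0.003]
contact_force: [-0.8, 3.2, 0.4]
opening: 0.572
```

move_arm --targets '[[[0,0,0,0,0,0,0.3],[0,0,0,0,0,0,0.3],[0,0,0,0,0,0,0.3]]]'

```text
clock: 6.05
tool_pos: [0.5629, -0.0112, 0.0893]
eef_rot: [0.753, -0.658, 0.002, -0.002]
contact_force: [-0.3, 1.3, -0.8]
opening: 0.458
```

move_arm --targets '[[[0,0,0,0,0,0,0.3],[0,0,0,0,0,0,0.3],[0,0,0,0,0,0,0.3]]]'

```text
clock: 6.35
tool_pos: [0.5629, -0.0112, 0.0893]
eef_rot: [0.753, -0.658, 0.002, -0.002]
contact_force: [-0.3, 0.9, -0.7]
opening: 0.465
```

move_arm --targets '[[[0,0,0,0,0,0,0.2],[0,0,0,0,0,0,0.2],[0,0,0,0,0,0,0.2]]]' --force 18

```text
clock: 6.65
tool_pos: [0.5629, -0.0112, 0.0893]
eef_rot: [0.753, -0.658, 0.002, -0.002]
contact_force: [-0.2, 0.7, -1.1]
opening: 0.46
```

Run:
```python
from h import *
s=r.snapshot("wrist");t=r.snapshot("scene")
a=s["frame"][:,:,::-1];b=t["frame"][:,:,::-1]
x=cv2.resize(a[150:384,60:460],(800,468))
y=cv2.resize(b[140:270,160:320],(800,650),interpolation=cv2.INTER_CUBIC)[:,:]
cv2.imwrite("pics/g1.png",cv2.resize(np.hstack([cv2.resize(a[190:350,130:390],(812,500)),cv2.resize(b[140:270,180:310],(500,500),interpolation=cv2.INTER_CUBIC)]),(800,305)))
```

```text
(no output)
```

View pics/g1.png

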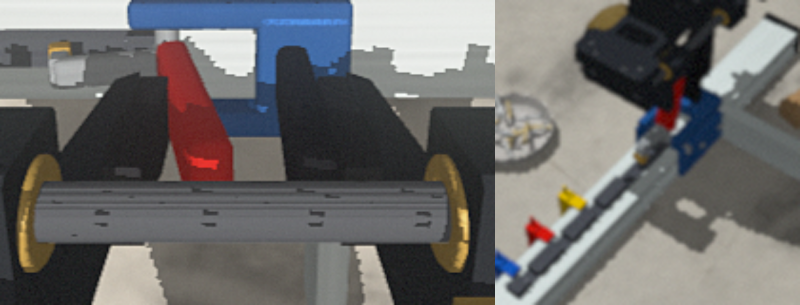

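move_arm --targets '[[[0,0,0,-0.0012,0.009,0,0.2],[0,0,0,-0.0012,0.009,0,0.2],[0,0,0,-0.0012,0.009,0,0.2],[0,0,0,-0.0012,0.009,0,0.2],[0,0,0,0,0,0,0.2]]]' --force 14

```text
clock: 7.25
tool_pos: [0.5577, 0.0263, 0.0893]
eef_rot: [0.753, -0.658, 0.003, -0.001]
contact_force: [0.1, 1.7, -1.5]
opening: 0.462
```

move_arm --targets '[[[0,0,0,-0.0012,0.009,0,0.2],[0,0,0,-0.0012,0.009,0,0.2],[0,0,0,-0.0012,0.009,0,0.2],[0,0,0,-0.0012,0.009,0,0.2],[0,0,0,0,0,0,0.2]]]'

```text
clock: 7.75
tool_pos: [0.5521, 0.0661, 0.0893]
eef_rot: [0.753, -0.658, 0.003, -0.001]
contact_force: [-0.3, 2.2, -1.1]
opening: 0.457
```

move_arm --targets '[[[0,0,0,-0.0012,0.008,0,0.2],[0,0,0,-0.001,0.005,0,0.2],[0,0,0,0,0,0,0.2],[0,0,0,0,0,0,0.2]]]'

```text
clock: 8.15
tool_pos: [0.5502, 0.0802, 0.0893]
eef_rot: [0.753, -0.658, 0.003, -0.001]
contact_force: [0.7, -2.5, -2.3]
opening: 0.464
```

Run:
```python
from h import *
u=np.array([-.1365,.9906])
st=r.get_state();print(st["tool_pos"],st["tool_pos"][:2]@u,st["opening"],st["contact_force"])
t=r.snapshot("top");save(t,"t2")
for k,z in dict(red_clip_mark=.046,yellow_clip_mark=.046,blue_clip_mark=.046,stop_face=.044).items():
        for f in r.find_in(t,k)[:2]:print(k,np.round(f["centre"]),round(f["score"],2),np.round(px2w(t,f["centre"],z)[:2],3))
s=r.snapshot("wrist");save(s,"w2");np.savez("w2.npz",K=s["K"],T=s["T"])
a=s["frame"][:,:,::-1];cv2.imwrite("pics/g2.png",cv2.resize(a[150:340],(800,297)))
```

```text
[0.55017    0.08024401 0.08925611] 0.004391513018468476 0.4636222239554152 [ 0.7312737  -2.46141469 -2.30191703]
```

View pics/g2.png

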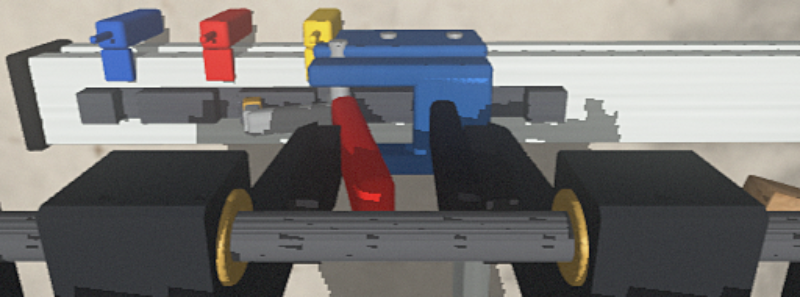

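The pawl is clear of the strip, between the yellow and red notches. Seen at the blue clip, a notch sits a few mm toward -y of its clip. I'll let the lever go and push the post gently.

move_arm --targets '[[[0,0,0,0,0,0,0.55],[0,0,0,0,0,0,0.7],[0,0,0,0,0,0,0.7],[0,0,0,-0.0005,0.004,0,0.7],[0,0,0,-0.0005,0.004,0,0.7]]]'

```text
clock: 8.95
tool_pos: [0.5491, 0.0886, 0.0898]
eef_rot: [0.753, -0.658, 0.003, -0.002]
contact_force: [-0.6, -0.2, 0.0]
opening: 0.699
```

move_arm --targets '[[[0,0,0,-0.0002,0.0015,0,0.7],[0,0,0,0,0,0,0.7]]]'

```text
clock: 9.15
tool_pos: [0.5489, 0.0901, 0.0898]
eef_rot: [0.753, -0.658, 0.003, -0.001]
contact_force: [-0.5, -0.5, -0.0]
opening: 0.699
```

move_arm --targets '[[[0,0,0,-0.0003,0.002,0,0.7],[0,0,0,-0.0003,0.002,0,0.7]]]'

```text
clock: 9.35
tool_pos: [0.5489, 0.0907, 0.0896]
eef_rot: [0.752, -0.659, 0.005, 0.0]
contact_force: [2.2, -5.3, -1.2]
opening: 0.7
```

move_arm --targets '[[[0,0,0,-0.0003,0.002,0,0.7],[0,0,0,-0.0003,0.002,0,0.7]]]'

```text
clock: 9.55
tool_pos: [0.549, 0.0907, 0.0895]
eef_rot: [0.751, -0.66, 0.007, 0.002]
contact_force: [2.1, -5.4, -1.6]
opening: 0.7
```

move_arm --targets '[[[0,0,0,-0.0003,0.002,0,0.7]]]'

```text
clock: 9.65
tool_pos: [0.549, 0.0908, 0.0894]
eef_rot: [0.75, -0.661, 0.008, 0.003]
contact_force: [3.2, -4.4, -1.0]
opening: 0.701
```

move_arm --targets '[[[0,0,0,-0.0003,0.002,0,0.7]]]'

```text
clock: 9.75
tool_pos: [0.5491, 0.0907, 0.0893]
eef_rot: [0.75, -0.662, 0.009, 0.004]
contact_force: [2.4, -5.5, -0.7]
opening: 0.702
```

move_arm --targets '[[[0.018,0.008,0.012,-0.0004,0.003,0,0.7]]]'

```text
clock: 9.85
tool_pos: [0.5485, 0.0925, 0.0895]
eef_rot: [0.754, -0.657, 0.0, 0.001]
contact_force: [-1.3, -6.3, 3.6]
opening: 0.7
```

move_arm --targets '[[[0,0,0,-0.0005,0.0035,0,0.7]]]'

```text
clock: 9.95
tool_pos: [0.5485, 0.0938, 0.0894]
eef_rot: [0.753, -0.658, 0.001, 0.001]
contact_force: [2.4, -6.6, -2.7]
opening: 0.701
```

Run:
```python
from h import *
s=r.snapshot("wrist");save(s,"w3")
a=s["frame"][:,:,::-1];cv2.imwrite("pics/g3.png",cv2.resize(a[150:340],(800,297)))
```

```text
(no output)
```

View pics/g3.png

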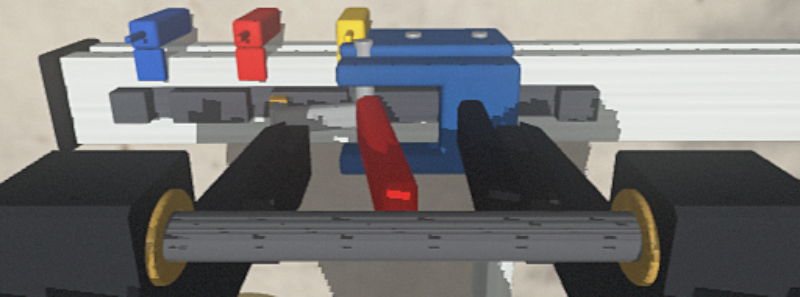

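The lever is still tilted with the pawl riding (brass at about (100,275) in the crop), and the stop moves at about 6 N. I'll keep creeping.

move_arm --targets '[[[0,0,0,-0.0005,0.0035,0,0.7]]]'

```text
clock: 10.1
tool_pos: [0.5482, 0.0964, 0.0894]
eef_rot: [0.753, -0.658, 0.001, 0.002]
contact_force: [1.4, -6.3, 0.1]
opening: 0.699
```

move_arm --targets '[[[0,0,0,-0.0005,0.0035,0,0.7]]]'

```text
clock: 10.2
tool_pos: [0.548, 0.0983, 0.0893]
eef_rot: [0.752, -0.659, 0.002, 0.003]
contact_force: [1.7, -5.9, -0.8]
opening: 0.702
```

move_arm --targets '[[[0,0,0,-0.0005,0.0035,0,0.7]]]'

```text
clock: 10.3
tool_pos: [0.5476, 0.1011, 0.0892]
eef_rot: [0.752, -0.66, 0.003, 0.003]
contact_force: [0.5, 0.2, -0.1]
opening: 0.704
```

move_arm --targets '[[[0,0,0,-0.0005,0.0035,0,0.7]]]'

```text
clock: 10.4
tool_pos: [0.5472, 0.1041, 0.0892]
eef_rot: [0.751, -0.66, 0.003, 0.003]
contact_force: [2.2, -9.4, -2.1]
opening: 0.703
```

It dropped: the force fell to about 0 and then blocked at 9 N. That puts the pawl at s≈0.079, against a predicted 0.077. I'll unload, then retreat upward.

move_arm --targets '[[[0,0,0,0.0006,-0.005,0,0.8],[0,0,0,0,0,0,1],[0,0,0,0,0,0,1],[0,0,0,0,0,0,1]]]'

```text
clock: 10.8
tool_pos: [0.547, 0.1037, 0.0893]
eef_rot: [0.753, -0.658, 0.001, 0.001]
contact_force: [-0.6, 0.1, 0.2]
opening: 0.999
```

move_arm --targets '[[[0,0,0,0,0,0.04,1],[0,0,0,0,0,0.05,1],[0,0,0,0,0,0.05,1],[0,0,0,0,-0.04,0.03,1],[0,0,0,0,-0.04,0,1]]]'

```text
clock: 11.3
tool_pos: [0.5447, 0.0328, 0.2643]
eef_rot: [0.758, -0.652, -0.002, -0.001]
contact_force: [1.5, -0.3, -1.4]
opening: 0.998
```

move_arm --targets '[[[0,0,0,-0.01,-0.04,0,1],[0,0,0,-0.01,-0.04,0,1],[0,0,0,0,0,0,1],[0,0,0,0,0,0,1]]]'

```text
clock: 11.7
tool_pos: [0.5243, -0.0546, 0.2668]
eef_rot: [0.756, -0.655, 0.0, -0.002]
contact_force: [-1.2, 1.0, 1.0]
opening: 0.998
```

Run:
```python
from h import *
s=r.snapshot("wrist");save(s,"w4");np.savez("w4.npz",K=s["K"],T=s["T"])
t=r.snapshot("scene");save(t,"s4")
st=r.get_state();print(st["tool_pos"],st["eef_rot"],st["clock"])
for k,z in dict(board_centre=.019,board_end=.0095,stop_face=.044).items():
        for f in r.find_in(s,k)[:2]:print(k,np.round(f["centre"]),round(f["score"],2),np.round(px2w(s,f["centre"],z)[:2],3))
a=s["frame"][:,:,::-1];b=t["frame"][:,:,::-1]
cv2.imwrite("pics/g4.png",np.vstack([cv2.resize(a[100:300],(700,273)),cv2.resize(b[170:280,150:390],(700,321),interpolation=cv2.INTER_CUBIC)]))
```

```text
[ 0.5243341  -0.05419591  0.26650123] [ 7.56471946e-01 -6.54024612e-01  3.72551460e-04 -1.36464568e-03] 11.8
board_centre [186. 326.] 0.8 [ 0.507 -0.147]
board_centre [277. 303.] 0.79 [ 0.37  -0.142]
board_end [189. 329.] 0.96 [ 0.501 -0.155]
board_end [279. 298.] 0.77 [ 0.362 -0.138]
stop_face [135. 140.] 0.74 [0.542 0.085]
```

View pics/g4.png

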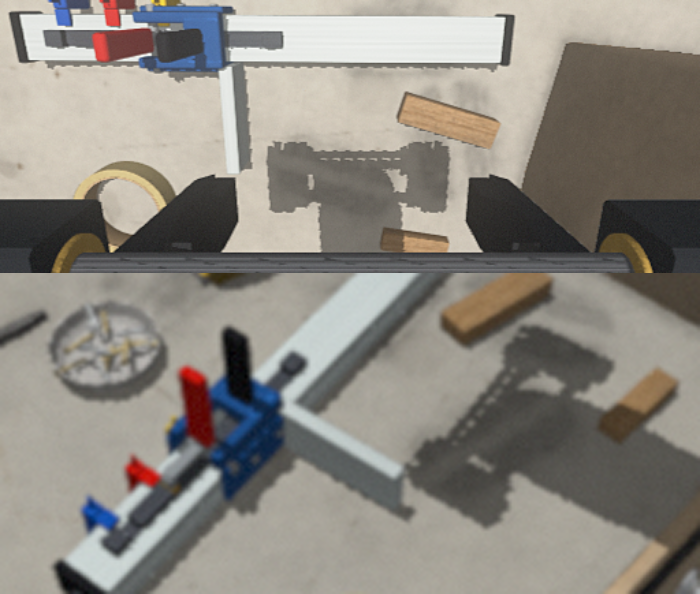

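The lever stands upright beside the post, and the pawl is in the strip next to the red clip. The board's top runs from about (294,168) to (364,190) in full-frame (column, row) pixels. Next I'll measure the board and the stop face.

Run:
```python
from h import *
a=cv2.imread("pics/w4.png");s=dict(np.load("w4.npz"))
hsv=cv2.cvtColor(a,cv2.COLOR_BGR2HSV)
m=((hsv[:,:,0]>5)&(hsv[:,:,0]<20)&(hsv[:,:,1]>70)&(hsv[:,:,2]>100)).astype(np.uint8)
m[:150]=0;m[225:]=0;m[:,:280]=0;m[:,375:]=0
m=cv2.morphologyEx(m,cv2.MORPH_OPEN,np.ones((3,3)))
ys,xs=np.nonzero(m);pts=np.array([px2w(s,(y,x),.019)[:2] for y,x in zip(ys,xs)])
R=cv2.minAreaRect((pts*1000).astype(np.float32));print(R,cv2.boxPoints(R))
# arm: bright pixels
g=cv2.cvtColor(a,cv2.COLOR_BGR2GRAY)
for y in(152,160,170,180,190,200,210,220):print(y,list(g[y,155:190]))
u=np.array([-.1365,.9906])
```

```text
((503.82958984375, -150.4756622314453), (95.8608627319336, 29.737709045410156), 81.1987075805664) [[ 481.80206  -195.56665 ]
 [ 511.18964  -200.11676 ]
 [ 525.8571   -105.384674]
 [ 496.46954  -100.834564]]
152 [np.uint8(97), np.uint8(97), np.uint8(96), np.uint8(88), np.uint8(131), np.uint8(223), np.uint8(251), np.uint8(243), np.uint8(243), np.uint8(239), np.uint8(235), np.uint8(230), np.uint8(232), np.uint8(233), np.uint8(196), np.uint8(108), np.uint8(108), np.uint8(116), np.uint8(115), np.uint8(116), np.uint8(113), np.uint8(112), np.uint8(112), np.uint8(112), np.uint8(145), np.uint8(191), np.uint8(210), np.uint8(205), np.uint8(203), np.uint8(206), np.uint8(206), np.uint8(207), np.uint8(208), np.uint8(208), np.uint8(205)]
160 [np.uint8(207), np.uint8(207), np.uint8(205), np.uint8(209), np.uint8(207), np.uint8(214), np.uint8(228), np.uint8(232), np.uint8(230), np.uint8(232), np.uint8(233), np.uint8(231), np.uint8(228), np.uint8(233), np.uint8(231), np.uint8(172), np.uint8(101), np.uint8(111), np.uint8(113), np.uint8(116), np.uint8(114), np.uint8(113), np.uint8(113), np.uint8(116), np
[... 2641 characters left out ...]
111), np.uint8(116), np.uint8(112), np.uint8(114), np.uint8(113), np.uint8(126), np.uint8(178), np.uint8(207), np.uint8(201), np.uint8(199), np.uint8(200), np.uint8(200)]
220 [np.uint8(201), np.uint8(198), np.uint8(198), np.uint8(196), np.uint8(198), np.uint8(196), np.uint8(199), np.uint8(200), np.uint8(201), np.uint8(198), np.uint8(209), np.uint8(226), np.uint8(225), np.uint8(227), np.uint8(229), np.uint8(228), np.uint8(229), np.uint8(228), np.uint8(229), np.uint8(190), np.uint8(103), np.uint8(103), np.uint8(108), np.uint8(110), np.uint8(114), np.uint8(116), np.uint8(118), np.uint8(118), np.uint8(111), np.uint8(162), np.uint8(206), np.uint8(195), np.uint8(195), np.uint8(196), np.uint8(195)]
```

move_arm --targets '[[[0,0,0.14,-0.004,-0.022,0,1],[0,0,0.14,-0.004,-0.022,0,1],[0,0,0.14,-0.004,-0.022,0,1],[0,0,0.14,-0.004,-0.022,0,1],[0,0,0.14,-0.004,-0.022,0,1]]]'

```text
clock: 12.45
tool_pos: [0.5072, -0.1545, 0.2664]
eef_rot: [0.943, -0.332, -0.001, -0.004]
contact_force: [0.2, -0.2, 0.6]
opening: 0.999
```

move_arm --targets '[[[0,0,0.14,0,0,0,0.6],[0,0,0.14,0,0,0,0.6],[0,0,0.14,0,0,0,0.55],[0,0,0.14,0,0,0,0.52],[0,0,0,0,0,0,0.52]]]'

```text
clock: 12.95
tool_pos: [0.5082, -0.1542, 0.2655]
eef_rot: [0.999, -0.046, -0.002, -0.004]
contact_force: [0.7, 0.7, -0.3]
opening: 0.569
```

Run:
```python
from h import *
s=dict(np.load("w4.npz"));u=np.array([-.1365,.9906])
for c,y in((169.4,152),(170.3,160),(171.6,180),(173,200),(174.5,220)):
  p=px2w(s,(y,c),.044)[:2];print(p,p@u)
st=r.get_state();q=st["eef_rot"];print(st["tool_pos"],q,np.degrees(2*np.arctan2(q[1],q[0])),st["q"][6],st["clock"])
```

```text
[0.52670341 0.04997667] -0.02238813020966081
[0.51734416 0.04832072] -0.02275097316064891
[0.49317765 0.04520897] -0.022534740491728884
[0.46811741 0.04185814] -0.022433350632872065
[0.44211199 0.03825446] -0.022453423284333487
[ 0.50817605 -0.15420542  0.26547936] [ 0.99894657 -0.04564545 -0.00240206 -0.00405948] -5.232459899050615 -0.36003139369147535 12.95
```

move_arm --targets '[[[0,0,-0.055,-0.0055,-0.011,-0.03,0.52],[0,0,0,0,0,-0.04,0.52],[0,0,0,0,0,-0.04,0.52],[0,0,0,0,0,-0.03,0.52],[0,0,0,0,0,0,0.52]]]'

```text
clock: 13.45
tool_pos: [0.5065, -0.1619, 0.123]
eef_rot: [0.997, -0.08, 0.002, -0.005]
contact_force: [-0.2, 0.4, -0.3]
opening: 0.521
```

Run:
```python
from h import *
s=r.snapshot("wrist");save(s,"w5")
a=s["frame"][:,:,::-1];cv2.imwrite("pics/g5.png",a)
st=r.get_state();q=st["eef_rot"];print(st["tool_pos"],q,np.degrees(2*np.arctan2(q[1],q[0])),st["opening"],st["clock"])
hsv=cv2.cvtColor(a.copy(),cv2.COLOR_BGR2HSV)
m=((hsv[:,:,0]>5)&(hsv[:,:,0]<20)&(hsv[:,:,1]>70)&(hsv[:,:,2]>90)).astype(np.uint8)
m=cv2.morphologyEx(m,cv2.MORPH_OPEN,np.ones((3,3)))
n,l,S,C=cv2.connectedComponentsWithStats(m)
for i in range(1,n):
  if S[i,4]>600:
    ys,xs=np.nonzero(l==i);pts=np.array([px2w(s,(y,x),.019)[:2] for y,x in zip(ys,xs)])
    print(S[i],cv2.minAreaRect((pts*1000).astype(np.float32)))
```

```text
[ 0.50764731 -0.16177202  0.12469225] [ 0.99676365 -0.08019335  0.00316711 -0.00460744] -9.199503294661397 0.5227475944214107 13.5
[ 233  123   36  115 3922] ((502.9749450683594, -150.62545776367188), (94.88005065917969, 27.35015106201172), 81.21605682373047)
[  63  157   46   83 2110] ((370.161865234375, -142.84280395507812), (69.16996002197266, 25.971967697143555), 89.00920104980469)
```

View pics/g5.png

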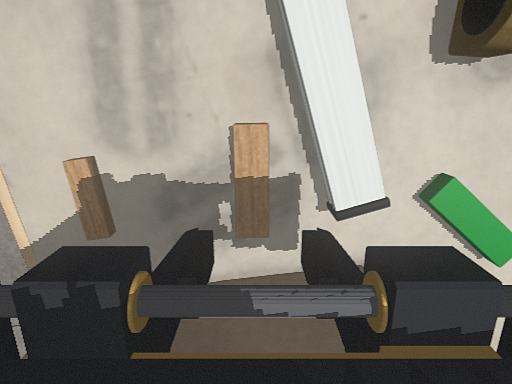

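The board is centred between the jaws and parallel to them, at (503,-151) mm with yaw -8.8°. Descending.

move_arm --targets '[[[-0.009,0.006,0.006,-0.007,-0.004,-0.03,0.52],[0,0,0,0,0,-0.03,0.52],[0,0,0,0,0,-0.02,0.52],[0,0,0,0,0,0,0.52]]]'

```text
clock: 13.9
tool_pos: [0.5082, -0.1652, 0.0498]
eef_rot: [0.997, -0.08, 0.008, 0.001]
contact_force: [0.4, 0.0, 1.0]
opening: 0.525
```

move_arm --targets '[[[0.002,0.016,0,-0.007,0,-0.012,0.52],[0,0,0,0,0,0,0.52]]]'

```text
clock: 14.1
tool_pos: [0.5034, -0.1652, 0.0402]
eef_rot: [0.997, -0.08, 0.002, 0.001]
contact_force: [-0.0, -0.3, -0.5]
opening: 0.524
```

move_arm --targets '[[[0,0.006,0,-0.003,0,-0.012,0.52],[0,0.004,0,-0.002,0,-0.01,0.52],[0,0,0,0,0,0,0.52]]]'

```text
clock: 14.4
tool_pos: [0.4998, -0.1656, 0.0188]
eef_rot: [0.997, -0.081, -0.001, 0.001]
contact_force: [0.1, 0.5, -0.4]
opening: 0.525
```

Good height. Closing lightly.

move_arm --targets '[[[0,0,0,0,0,0,0.35],[0,0,0,0,0,0,0.2],[0,0,0,0,0,0,0.2],[0,0,0,0,0,0,0.2],[0,0,0,0,0,0,0.2]]]' --force 8

```text
clock: 14.9
tool_pos: [0.4999, -0.1657, 0.0189]
eef_rot: [0.997, -0.081, -0.001, 0.001]
contact_force: [0.1, 0.5, -1.2]
opening: 0.315
```

move_arm --targets '[[[0,0,0.075,0,0,0,0.2],[0,0,0.075,0,0,0,0.2],[0,0,0.075,0,0,0,0.2],[0,0,0.07,0,0,0,0.2],[0,0,0,0,0,0,0.2]]]'

```text
clock: 15.4
tool_pos: [0.4999, -0.1659, 0.0193]
eef_rot: [0.997, 0.071, -0.0, 0.002]
contact_force: [0.7, -0.2, -2.0]
opening: 0.317
```

move_arm --targets '[[[0,0,-0.005,-0.0028,0.02,0,0.2],[0,0,0,-0.0028,0.02,0,0.2],[0,0,0,-0.0028,0.02,0,0.2],[0,0,0,-0.0028,0.02,0,0.2],[0,0,0,0,0,0,0.2]]]'

```text
clock: 15.9
tool_pos: [0.4888, -0.0849, 0.0195]
eef_rot: [0.998, 0.062, 0.001, 0.002]
contact_force: [0.3, 1.3, -1.5]
opening: 0.318
```

move_arm --targets '[[[0,0,0.013,-0.0022,0.016,0,0.2],[0,0,0,-0.0022,0.016,0,0.2],[0,0,0,-0.0022,0.016,0,0.2],[0,0,0,-0.001,0.007,0,0.2],[0,0,0,0,0,0,0.2]]]'

```text
clock: 16.4
tool_pos: [0.4824, -0.034, 0.0196]
eef_rot: [0.998, 0.064, 0.001, 0.005]
contact_force: [0.4, 0.1, -1.8]
opening: 0.318
```

Run:
```python
from h import *
u=np.array([-.1365,.9906])
st=r.get_state();q=st["eef_rot"];print(st["tool_pos"],st["tool_pos"][:2]@u,np.degrees(2*np.arctan2(q[1],q[0])),st["clock"],st["contact_force"])
s=r.snapshot("wrist");save(s,"w6");np.savez("w6.npz",K=s["K"],T=s["T"])
a=s["frame"][:,:,::-1];cv2.imwrite("pics/g6.png",cv2.resize(a[60:310,130:430],(720,600),interpolation=cv2.INTER_CUBIC))
```

```text
[ 0.4823871  -0.03404466  0.01964901] -0.09957048023395607 7.313836188958073 16.4 [ 0.39910162  0.12610611 -1.84136056]
```

View pics/g6.png

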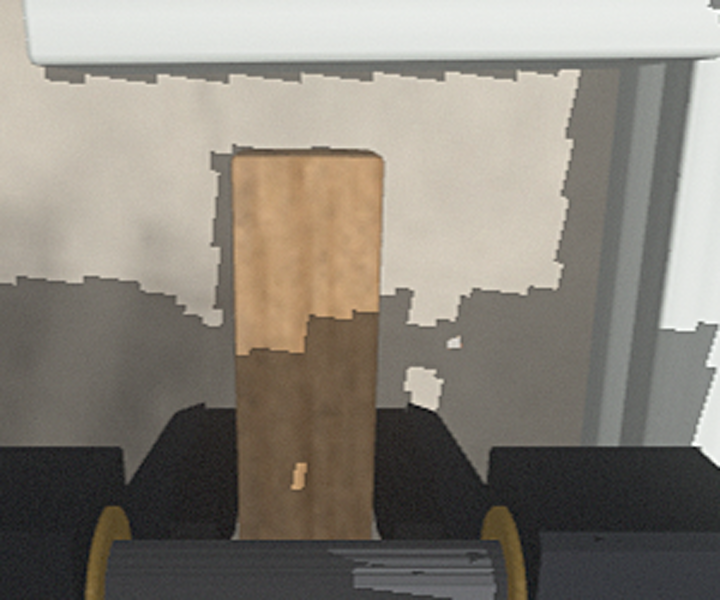

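move_arm --targets '[[[0.008,0,0.012,-0.0008,0.006,0,0.2],[0,0,0,-0.0004,0.003,0,0.2],[0,0,0,0,0,0,0.2]]]'

```text
clock: 16.75
tool_pos: [0.4815, -0.0285, 0.0196]
eef_rot: [0.998, 0.067, 0.002, 0.002]
contact_force: [0.2, 1.4, -1.2]
opening: 0.318
```

move_arm --targets '[[[0,0,0,-0.0002,0.0015,0,0.2]]]'

```text
clock: 16.85
tool_pos: [0.4813, -0.0278, 0.0196]
eef_rot: [0.998, 0.067, 0.002, 0.002]
contact_force: [0.3, 0.7, -0.7]
opening: 0.319
```

move_arm --targets '[[[0,0,0,-0.0002,0.0015,0,0.2]]]'

```text
clock: 16.95
tool_pos: [0.4811, -0.0265, 0.0196]
eef_rot: [0.998, 0.066, 0.002, 0.002]
contact_force: [0.5, 0.6, 0.2]
opening: 0.319
```

move_arm --targets '[[[0,0,0.007,-0.0003,0.0025,0,0.2],[0,0,0,-0.0003,0.0025,0,0.2]]]'

```text
clock: 17.15
tool_pos: [0.4805, -0.0215, 0.0196]
eef_rot: [0.998, 0.07, 0.002, 0.002]
contact_force: [0.1, 0.2, -0.6]
opening: 0.316
```

move_arm --targets '[[[0,0,0,-0.0002,0.0015,0,0.2]]]'

```text
clock: 17.25
tool_pos: [0.4803, -0.0196, 0.0196]
eef_rot: [0.998, 0.07, 0.002, 0.002]
contact_force: [0.6, -2.3, -0.7]
opening: 0.32
```

move_arm --targets '[[[0,0,0,-0.0002,0.0015,0,0.2]]]'

```text
clock: 17.35
tool_pos: [0.4802, -0.0195, 0.0197]
eef_rot: [0.998, 0.07, 0.002, 0.004]
contact_force: [0.7, -5.2, -0.1]
opening: 0.319
```

move_arm --targets '[[[0,0,0,-0.0002,0.0015,0,0.2]]]'

```text
clock: 17.45
tool_pos: [0.4801, -0.0196, 0.0198]
eef_rot: [0.998, 0.069, 0.001, 0.005]
contact_force: [1.6, -4.4, 0.1]
opening: 0.314
```

Contact at about 5 N, and the end position matches the measured face. Easing off and releasing.

move_arm --targets '[[[0,0,0,0,0,0,0.2],[0,0,0,0,0,0,0.36],[0,0,0,0,0,0,0.5],[0,0,0,0,0,0,0.55],[0,0,0,0,0,0,0.55]]]'

```text
clock: 17.95
tool_pos: [0.48, -0.0164, 0.0199]
eef_rot: [0.998, 0.07, 0.002, 0.003]
contact_force: [0.2, 0.5, -0.1]
opening: 0.55
```

Run:
```python
from h import *
u=np.array([-.1365,.9906])
st=r.get_state();q=st["eef_rot"];print(st["tool_pos"],np.degrees(2*np.arctan2(q[1],q[0])),st["opening"],st["clock"],st["contact_force"])
s=r.snapshot("wrist");save(s,"w7")
a=s["frame"][:,:,::-1];cv2.imwrite("pics/g7.png",cv2.resize(a[50:270,150:410],(709,600),interpolation=cv2.INTER_CUBIC))
```

```text
[ 0.48000529 -0.0163978   0.01985771] 8.049545455027893 0.5501010367552673 17.95 [ 0.21288974  0.48952982 -0.0707002 ]
```

View pics/g7.png

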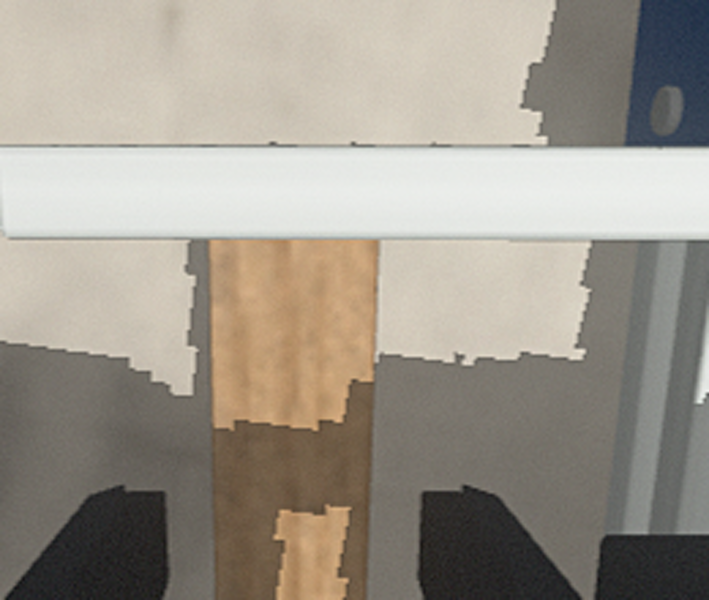

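The arm face is level with the jaws (tool yaw 8.05°), and the board runs square under it. To make sure the contact survived the release, I'll give the far end one gentle push with closed fingers.

move_arm --targets '[[[0,0,0,0,-0.002,0.01,0.55],[0,0,0,0,0,0.02,0.55],[0,0,0,0,0,0.03,0.55],[0,0,0,0,0,0,0.55],[0,0,0,0,0,0,0.3]]]'

```text
clock: 18.5
tool_pos: [0.4792, -0.0174, 0.0811]
eef_rot: [0.997, 0.071, 0.001, 0.002]
contact_force: [-0.7, 0.0, 0.6]
opening: 0.481
```

move_arm --targets '[[[0,0,0,0.004,-0.03,0,0],[0,0,0,0.004,-0.028,0,0],[0,0,0,0,0,0,0],[0,0,0,0,0,0,0],[0,0,0,0,0,0,0]]]'

```text
clock: 19.0
tool_pos: [0.4862, -0.0746, 0.0779]
eef_rot: [0.997, 0.073, -0.001, 0.001]
contact_force: [-0.7, 0.8, 0.3]
opening: 0.033
```

Run:
```python
from h import *
u=np.array([-.1365,.9906]);n=np.array([.9906,.1365])
st=r.get_state();q=st["eef_rot"];p=st["tool_pos"];print(p,q,p[:2]@u,p[:2]@n,np.degrees(2*np.arctan2(q[1],q[0])),st["opening"],st["clock"])
s=r.snapshot("wrist");save(s,"w8");a=s["frame"][:,:,::-1]
hsv=cv2.cvtColor(a.copy(),cv2.COLOR_BGR2HSV)
m=((hsv[:,:,0]>5)&(hsv[:,:,0]<20)&(hsv[:,:,1]>70)&(hsv[:,:,2]>50)).astype(np.uint8)
m=cv2.morphologyEx(m,cv2.MORPH_OPEN,np.ones((3,3)))
N,l,S,C=cv2.connectedComponentsWithStats(m)
for i in range(1,N):
  if S[i,4]>600:
    ys,xs=np.nonzero(l==i);pts=np.array([px2w(s,(y,x),.019)[:2] for y,x in zip(ys,xs)])
    print(S[i],cv2.minAreaRect((pts*1000).astype(np.float32)),(pts@u).min(),(pts@u).max(),(pts@n).min(),(pts@n).max())
```

```text
[ 0.48618754 -0.07458569  0.07791961] [ 9.97311696e-01  7.32639166e-02 -7.52333277e-04  1.10135684e-03] -0.1402491882612863 0.4714364330409488 8.402962665700112 0.03278040802537349 19.0
[ 238   19   49  162 7295] ((477.3800964355469, -4.817741394042969), (27.667797088623047, 94.2492446899414), 7.69066858291626) -0.11707731041823755 -0.02284618549621341 0.458435689622401 0.48618479980281865
[  67  225   37   60 2049] ((369.70263671875, -124.81317901611328), (48.15934753417969, 25.12731170654297), 89.42921447753906) -0.19613205812730322 -0.14989494051692082 0.3335568216719991 0.36476711762095143
```

The board's yaw is 7.7° and its end is at s=-0.0228, with the face at -0.0225. Descending behind it for the gentle push.

move_arm --targets '[[[0,0,-0.009,0.0005,-0.004,-0.02,0],[0,0,0,0,0,-0.02,0],[0,0,0,0,0,-0.015,0],[0,0,0,0,0,0,0]]]'

```text
clock: 19.45
tool_pos: [0.4874, -0.0725, 0.0216]
eef_rot: [0.997, 0.073, 0.0, -0.001]
contact_force: [0.1, 0.4, 0.9]
opening: 0.007
```

move_arm --targets '[[[0,0,-0.008,-0.0006,0.004,0,0],[0,0,0,-0.0005,0.003,0,0],[0,0,0,0,0,0,0]]]'

```text
clock: 19.75
tool_pos: [0.4866, -0.0624, 0.0227]
eef_rot: [0.998, 0.07, 0.001, -0.002]
contact_force: [-0.1, -0.7, 0.0]
opening: 0.008
```

move_arm --targets '[[[0,0,0,-0.0002,0.001,0,0],[0,0,0,-0.0002,0.001,0,0]]]'

```text
clock: 19.95
tool_pos: [0.4868, -0.0615, 0.0237]
eef_rot: [0.998, 0.07, 0.002, -0.001]
contact_force: [1.4, -4.0, 0.3]
opening: 0.003
```

move_arm --targets '[[[0,0,0,-0.0002,0.001,0,0]]]'

```text
clock: 20.05
tool_pos: [0.4868, -0.0615, 0.024]
eef_rot: [0.998, 0.069, 0.002, 0.0]
contact_force: [0.5, -2.1, -0.7]
opening: 0.003
```

move_arm --targets '[[[0,0,0,-0.0002,0.001,0,0]]]'

```text
clock: 20.15
tool_pos: [0.4867, -0.0615, 0.0242]
eef_rot: [0.998, 0.069, 0.002, 0.001]
contact_force: [0.7, -2.7, -0.6]
opening: 0.003
```

It's blocked at 2–4 N, so the board is seated. Retreating.

move_arm --targets '[[[0,0,0,0.0014,-0.01,0,0],[0,0,0,0.0014,-0.01,0,0],[0,0,0,0,0,0.03,0],[0,0,0,0,0,0.05,0],[0,0,0,0,0,0.05,0]]]'

```text
clock: 20.65
tool_pos: [0.4853, -0.083, 0.1525]
eef_rot: [0.998, 0.07, -0.005, -0.001]
contact_force: [2.1, -0.6, 0.0]
opening: 0.008
```

move_arm --targets '[[[0,0,0,0,0,0.05,0],[0,0,0,-0.01,0,0.04,0],[0,0,0,0,0,0,0],[0,0,0,0,0,0,0],[0,0,0,0,0,0,0]]]'

```text
clock: 21.15
tool_pos: [0.4762, -0.086, 0.2505]
eef_rot: [0.998, 0.068, 0.0, -0.002]
contact_force: [0.2, -0.3, 0.2]
opening: 0.006
```

Run:
```python
from h import *
u=np.array([-.1365,.9906]);n=np.array([.9906,.1365])
st=r.get_state();print(st["tool_pos"],st["clock"],st["contact_force"])
s=r.snapshot("wrist");save(s,"w9");a=s["frame"][:,:,::-1]
hsv=cv2.cvtColor(a.copy(),cv2.COLOR_BGR2HSV)
m=((hsv[:,:,0]>5)&(hsv[:,:,0]<20)&(hsv[:,:,1]>70)&(hsv[:,:,2]>50)).astype(np.uint8)
m=cv2.morphologyEx(m,cv2.MORPH_OPEN,np.ones((3,3)))
N,l,S,C=cv2.connectedComponentsWithStats(m)
for i in range(1,N):
  if S[i,4]>600:
    ys,xs=np.nonzero(l==i);pts=np.array([px2w(s,(y,x),.019)[:2] for y,x in zip(ys,xs)])
    print(S[i],cv2.minAreaRect((pts*1000).astype(np.float32)),(pts@u).min(),(pts@u).max())
# red lever top: location in wrist image
m=(((hsv[:,:,0]<6)|(hsv[:,:,0]>174))&(hsv[:,:,1]>150)&(hsv[:,:,2]>90)).astype(np.uint8)
N,l,S,C=cv2.connectedComponentsWithStats(m)
print("red",[(S[i].tolist(),C[i].round().tolist()) for i in range(1,N) if S[i,4]>40])
t=r.snapshot("top");save(t,"t9")
h2=cv2.cvtColor(t["frame"][:,:,::-1].copy(),cv2.COLOR_BGR2HSV)
m=(((h2[:,:,0]<6)|(h2[:,:,0]>174))&(h2[:,:,1]>140)&(h2[:,:,2]>70)).astype(np.uint8)
N,l,S,C=cv2.connectedComponentsWithStats(m)
for i in range(1,N):
  if S[i,4]>15:print("topred",S[i],C[i].round(1),px2w(t,C[i][::-1],.11)[:2]@u)
```

```text
[ 0.47623666 -0.08600453  0.25052764] 21.15 [ 0.17671063 -0.32833424  0.18260238]
[ 257   53   24   86 2036] ((477.7861633300781, -5.208320617675781), (26.74153709411621, 93.05838775634766), 7.697686195373535) -0.11693108797196013 -0.02381542769667002
[155 169  21  56 932] ((366.2218322753906, -141.24801635742188), (71.77015686035156, 21.787803649902344), 88.9395980834961) -0.22614975884331232 -0.15410287605968007
red []
topred [196 180   5   9  39] [197.8 183.8] 0.07063110500540384
topred [208 182   5  12  40] [210.1 186.6] 0.04319855337707279
```

```bash
python3 -c "
from plant import r
print(r.finish_job())"
```

```text
the job is handed in; nothing more can be done
None
```

The stop is in the notch at the red clip and the offcut sits against its face. I handed the job in at about 21 s, with the robot clear of everything.

- **Stop:** I squeezed the lever and kept it squeezed while the stop slid past the yellow notch. I then let go and pushed the post gently, which took about 6 N, until the force fell to zero and then blocked at about 9 N. The lever stood upright afterwards. The last top picture puts the pawl about 1 mm from where I estimated the notch centre.
- **Offcut:** I gripped it lightly, turned it to the rail's direction and slid it until it touched at about 5 N. After letting go, I pushed its far end at 2–4 N to seat it.
- **Last checks:** The board lies at 7.7° and the rail at about 7.85°. Its end measured about 1 mm short of the face in the final picture and 0.3 mm short in the one before. Both are within the camera's 2 mm calibration. In those pictures the stop arm sits above the contact line, so the flush contact rests on the push force and these measurements.
- **Disagreement:** The offcut started about 0.29 rad off the rail, more than the 0.15 rad in the description. Its size matched, and it was the larger of the two wooden pieces. The other things on the bench were not touched.

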